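# Set the preload of a painting stand's hexagonal bar

### The arm

A 6-joint arm with a two-finger parallel gripper is mounted at the origin on the work surface. World frame = base frame: x ahead of the robot, y to its left, z up, the work surface at z = 0. Lengths are in m, angles in rad, forces in N, time in s.
With the tool pointing down it reaches from about 0.4 to 0.825 m from the base axis. Payload 7 kg.
Tool frame: the origin (TCP) lies between the finger pads; the fingertips stand 8 mm ahead of it and the grasp point (between the pads) lies 11 mm behind it (arm.finger_overhang is the distance from the TCP to the fingertips, in m); z points along the fingers, y is the line along which they close (so a half turn about z gives the same grasp; the last joint's range is limited). The gripper opens to 88 mm and grips with 3 to 60 N. Pads are 19 mm wide; open, the fingers measure 130 mm over their backs; the gripper's body (78 mm by 193 mm) begins 47 mm behind the grasp point.
Start: joints at [-0.935, 0.359, 0.012, 0, -1.224, -0.288], TCP at [0.23, -0.635, 0.235] pointing down, gripper open.
Joint ranges: [-3.07, 3.07], [-1.43, 2.12], [-1.02, 1.25], [-3.03, 1.67], [-3.05, -0], [-3.03, 3.03]. Speed limits (rad/s): [2.39, 2.39, 3.01, 3.14, 3.14, 3.14].

### API

Orientations are given as [roll, pitch, yaw] about the fixed x, y, z axes, in that order (R = Rz(yaw) Ry(pitch) Rx(roll)).
In Python, from station import arm gives the robot as it stands.
- The arm moves only by the tool move_arm, never from a script. Its argument "rows" is text: rows parted by semicolons, each of 7 numbers parted by spaces: the turn, a rotation vector about the tool's x, y, z in degrees, then the shift along the tool's x, y, z in m, then the finger opening in m, from 0 to 0.0876. A call has 1 to 8 rows; each row shifts and turns the commanded pose from where the row before left it, along the tool's axes as they then stand; what a row does not reach is not made up. A row lasts 1/8 s, in which the tool goes at most 62.5 mm and 10.7 degrees, less where a joint would pass 70% of its speed; a pose out of reach is approached as far as the arm can. A call is refused whole if a number of a shift passes 0.0625 or a number of a turn 10.7, either way. A call with a gripper value outside its range is refused whole. The fingers move at their own pace and stop on an object; "squeeze" is the grip in N (left out, the last holds). Time passes only in rows, so rows that do not move let the fingers close. It gives the time, the measured TCP pose, the force, the opening and the grip force at its end, in the units of the state.
- arm.get_state(): the state, without advancing time (a new reading comes with each control period).
- arm.grab_frame(name): name is "scene" or "top" or "wrist"; returns (picture, depth): 420x560x3 uint8, blue, green, red; 420x560 float32, m along the optical axis (not along the pixel's ray), 0 where there is no reading.
- arm.camera_model(name): a dict with "mtx" (3x3 intrinsics, pixels), "camera_from_world" (4x4, takes a point from world to camera coordinates); the wrist camera has in their place "mount" (4x4, takes a point from camera to tool coordinates, whose origin is the TCP and whose axes are the flange's). Camera axes: x right, y down, z forward; pixel columns grow to the right and rows downward; lengths in m; the calibration is good to about 2 mm. A picture is of the moment at which its call begins: read the wrist's pose just before it. camera_model takes no time and is no camera call.
- arm.job_done(): hands the job in; it is judged then, once.
The state is a dict: "t": time; "q": joint angles; "qd": joint speeds; "joint_efforts": joint torques, N m; "eef_pos": TCP position; "ee_rot": TCP orientation; "force": force on the tool from outside, world axes, zero at the start; "moment": the same for the moment, N m; "width": finger opening in m; "gripper_force": force on a finger pad.
Only numpy, scipy, OpenCV 4.12 (cv2) and the standard library are available. Lean on these libraries where they do the work, as an engineer would, in place of code of your own. Each camera call takes 0.05 s, during which the arm holds its last target. There are 200 camera calls.

### The job

Get the painting stand ready: roll the hexagonal bar until the flat with the long groove faces straight up. Then turn the thumbscrew on the pinch block clockwise until it bottoms, and back it off a quarter of a turn, leaving the groove facing up. Do not shift or tip the bottle, pot, jar or cup standing round it.

Things in the scene. Friction and masses are not known exactly. Their poses are not given: they have to be found in the camera images.
- stand: Plywood painting stand fixed to the desk (all sizes here in mm). Origin under the middle of its base plate; z up. The base plate is 120 (x) by 250 (y, from -120 to +130) and 12 thick. A plain upright (56 wide in x, 16 thick, y -91 to -75) and a thicker pinch block (60 wide, y 73 to 107), both 120 high, carry a hexagonal bar between them along the stand's y. The space below the bar down to the base plate is empty.
- bar_mid (a point): Centre of the hexagonal aluminium bar, on its turning axis, 95 above the desk, at stand x 0, y -4. The bar is 136 long along its y (the stand's y), 40 across flats, 46 across corners. Five flats are plain; one has a dark groove 112 long and 7 wide down its middle. This frame turns with the bar and its z points out of the grooved flat (20 from the axis to any flat).
- bar (a joint): Turn of the bar, rad: 0 = grooved flat facing straight up; growing values roll the groove over towards the stand's +x. It has no detents, turns freely past a full turn (6.283 is groove up again) against light friction (0.06 N m) at any setting of the screw, and stays where it is left.
- screw_grip (a point): Middle of the wing of the black thumbscrew on top of the pinch block: on its upright axis (stand x 0, y 90), 150 above the desk. The wing is 60 long along this frame's x, 12 thick along its y, 26 high (137 to 163 above the desk), on a hub of 20 diameter below; the block's top is at 120. This frame turns with the screw; the screw does not rise or sink noticeably.
- screw (a joint): Turn of the thumbscrew, rad, growing clockwise seen from above (tightening): 0 = fully slack stop, 5.5 = bottomed on a hard stop. Friction 0.05 N m; it stays where it is left. At joint value q the wing's line lies at yaw -q in the stand's frame.
- wash_bottle: Loose bystander: tall white plastic wash bottle, diameter 64, height 165 mm; origin under its middle, z up.
- paint_pot: Loose bystander: small glass paint pot with black cap, diameter 44, height 75 mm; origin under its middle, z up.
- varnish_jar: Loose bystander: squat amber varnish jar with a steel lid, diameter 58, height 65 mm; origin under its middle, z up.
- water_cup: Loose bystander: white ceramic water cup, rim diameter 72, height 75 mm; origin under its middle, z up. Open at the top.

How it is judged:
By the outcome, as a careful person would: the job done as asked, in the order asked, and still so for the second after the job is handed in, with the robot touching nothing.
It also fails if it takes over 72 s, if anything falls off the work surface, if the arm or the gripper's body presses on something with over 40 N, if the wrist force passes 120 N, or if a joint passes its speed limit or range.

## Working session

There is one attempt and no reset: what is moved stays moved. The work goes in short steps, Python scripts to look and compute and a tool call to move; the robot and the scene stay as the last step left them, time stands still between calls to the robot, and variables do not carry over. Pictures are saved under pics/ and viewed, at most 10 in all, crops included, and the job is handed in when it is done.

Besides the shell and the picture viewer there is one more tool, called as a command line: name --argument value ..., lists and objects as JSON in quotes. move_arm: Moves the arm, as the interface text tells. Its arguments: {"type":"object","properties":{"rows":{"type":"string"},"squeeze":{"type":"number"}},"required":["rows"]}

```bash
mkdir -p pics; cat > h.py <<'E'
import numpy as np,cv2
from station import arm
from scipy.spatial.transform import Rotation as R
def grab(name,fn=None):
    s=arm.get_state(); im,d=arm.grab_frame(name); m=arm.camera_model(name)
    if 'mount' in m:
        T=np.eye(4);T[:3,:3]=R.from_euler('xyz',s['ee_rot']).as_matrix();T[:3,3]=s['eef_pos'];W=T@np.array(m['mount'])
    else: W=np.linalg.inv(m['camera_from_world'])
    K=np.array(m['mtx'])
    if fn: cv2.imwrite('pics/'+fn+'.png',im); np.savez('pics/'+fn+'.npz',im=im,d=d,W=W,K=K)
    return im,d,W,K
def cloud(d,W,K):
    v,u=np.mgrid[:d.shape[0],:d.shape[1]]
    p=np.stack([(u-K[0,2])/K[0,0]*d,(v-K[1,2])/K[1,1]*d,d],-1)
    return p@W[:3,:3].T+W[:3,3]
E
python3 - <<'E'
from h import *
print(arm.get_state())
for n in('scene','top'):
    im,d,W,K=grab(n,n+'0'); print(n,W.round(3).tolist(),K.tolist())
E
```

```text
{'t': 0.0, 'q': array([-9.34912611e-01,  3.59389878e-01,  1.10874037e-02, -3.35330266e-04,
       -1.22410956e+00, -2.88083278e-01]), 'qd': array([ 0.00071689,  0.00049622,  0.00178961, -0.00069639, -0.00030983,
        0.00165017]), 'joint_efforts': array([ 6.70111112e-04, -5.82719100e+01,  2.93068779e+01,  6.99743852e+00,
        6.96397852e-03, -1.84136634e-04]), 'eef_pos': array([ 0.22986576, -0.6341611 ,  0.23363584]), 'ee_rot': array([ 3.13995396e+00, -1.56844901e-04, -2.79390628e+00]), 'force': array([0.05745865, 0.29037318, 0.01138974]), 'moment': array([-0.03204136,  0.00064523,  0.03737707]), 'gripper_force': 0.0, 'width': 0.08768496675213822}
scene [[-0.023, 0.854, -0.519, 0.983], [1.0, 0.022, -0.01, 0.066], [0.003, -0.519, -0.855, 0.781], [0.0, 0.0, 0.0, 1.0]] [[383.5823879896563, 0.0, 277.38021481315366], [0.0, 383.5823879896563, 207.24680157314825], [0.0, 0.0, 1.0]]
top [[0.002, -0.975, 0.22, 0.365], [-1.0, -0.002, 0.001, 0.045], [-0.001, -0.22, -0.975, 1.141], [0.0, 0.0, 0.0, 1.0]] [[460.3269930890985, 0.0, 278.4310100830715], [0.0, 460.3269930890985, 199.56316504735264], [0.0, 0.0, 1.0]]
```

View pics/top0.png

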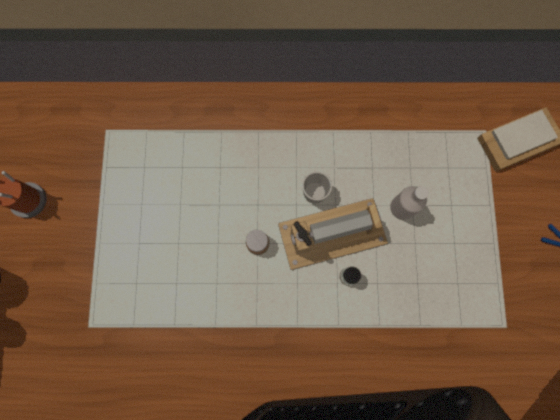

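View pics/scene0.png

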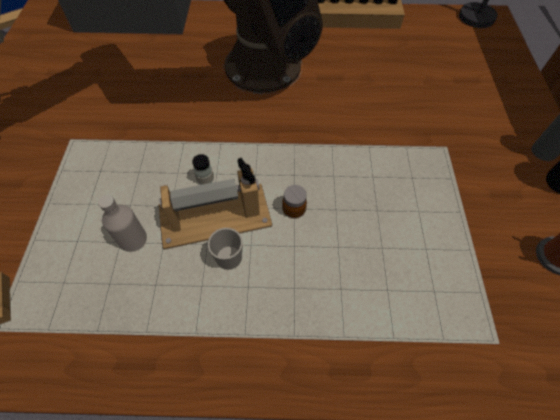

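Top view: stand centred near pixel (333,233), pinch block with screw at the left (302,232), cup (317,187), bottle (410,203), jar (257,241), pot (351,275). Next, an enlarged crop and cloud measurements.

```bash
python3 - <<'E'
from h import *
a=np.load('pics/top0.npz');b=np.load('pics/scene0.npz')
P=cloud(a['d'],a['W'],a['K'])
for n,u,v in [('plateTL',278,219),('plateBL',290,268),('plateTR',378,200),('plateBR',388,243),('wing1',297,224),('wing2',311,243),('bar',345,228),('up',377,215),('jar',257,240),('pot',351,275),('cup',317,187),('bottle',410,203)]:
    print(n,P[v,u].round(4))
# bar/wing etc. heights
B=cloud(b['d'],b['W'],b['K'])
for p,nm in((P,'top'),(B,'scene')):
    m=(p[...,0]>.3)&(p[...,0]<.75)&(p[...,1]>-.35)&(p[...,1]<.2)
    for lo,hi in((.132,.175),(.112,.128),(.008,.018),(.055,.085)):
        k=m&(p[...,2]>lo)&(p[...,2]<hi)
        n,l,st,c=cv2.connectedComponentsWithStats(k.astype('uint8'))
        for i in range(1,n):
            if st[i,4]>25:
                q=p[l==i]; r=cv2.minAreaRect((q[:,:2]*1000).astype('float32')); print(nm,lo,st[i,4],q.mean(0).round(4),np.round(r[0],1),np.round(r[1],1),round(r[2],1))
c1=cv2.resize(a['im'][170:300,235:435],(800,520),interpolation=cv2.INTER_CUBIC)
c2=cv2.resize(b['im'][140:280,90:320],None,fx=3.4,fy=3.4,interpolation=cv2.INTER_CUBIC)
cv2.imwrite('pics/c1.png',cv2.convertScaleAbs(c1,alpha=1.5));cv2.imwrite('pics/c2.png',cv2.convertScaleAbs(c2,alpha=1.5))
E
```

```text
plateTL [0.5719 0.0473 0.0039]
plateBL [0.4495 0.0178 0.0104]
plateTR [ 0.6225 -0.2071 -0.0024]
plateBR [ 0.5122 -0.226   0.0017]
wing1 [0.5318 0.0061 0.1645]
wing2 [ 0.4914 -0.0236  0.1606]
bar [ 0.5315 -0.1041  0.1138]
up [ 0.5606 -0.1766  0.1186]
jar [0.5109 0.0965 0.0626]
pot [ 0.4289 -0.1199  0.0771]
cup [ 0.6545 -0.0518  0.0051]
bottle [ 0.5877 -0.2517  0.1222]
top 0.132 189 [ 0.6006 -0.263   0.1594] [ 602.  -264.6] [27.4 27.4] 66.5
top 0.132 196 [ 0.5129 -0.0049  0.1605] [513.9  -5.3] [58.9 18.5] 40.0
top 0.112 200 [ 0.5973 -0.2581  0.1191] [ 599.3 -262.2] [50.3 42.6] 35.0
top 0.112 791 [ 0.542  -0.1132  0.1159] [ 540.9 -105.1] [ 55.9 155. ] 15.3
top 0.112 55 [ 0.5308 -0.014   0.1196] [525.9 -16.3] [43.  11.5] 25.6
top 0.112 170 [ 5.032e-01 -1.000e-04  1.195e-01] [506.3   3. ] [63.6 29.5] 41.8
top 0.008 42 [ 0.6597 -0.0515  0.012 ] [656.2 -51.2] [51.  22.6] 68.7
top 0.008 2611 [ 0.5261 -0.0817  0.0118] [536.2 -87.1] [120.1 249.3] 15.1
top 0.008 28 [ 0.5916 -0.2393  0.0133] [ 592.  -240.3] [44.9 11. ] 21.7
top 0.055 255 [ 0.6456 -0.0461  0.0696] [640.7 -44.8] [68.3 70.9] 45.2
t
[... 844 characters left out ...]
9] [531.2  94.8] [54.2 21.4] 85.2
scene 0.008 67 [ 0.6219 -0.2511  0.0133] [ 619.1 -253.9] [26.3 61. ] 39.3
scene 0.008 61 [ 0.6214 -0.053   0.0133] [624.6 -52.6] [19.7 49.7] 19.6
scene 0.008 32 [ 0.6659 -0.0377  0.0126] [663.9 -37.1] [12.  47.4] 25.4
scene 0.055 253 [ 0.435  -0.1231  0.0716] [ 431.7 -124.8] [40.  38.5] 43.1
scene 0.055 381 [0.5144 0.0966 0.0637] [512.   96.9] [49.4 50.8] 89.2
scene 0.055 121 [ 5.428e-01 -2.000e-04  7.020e-02] [541.5  -4.7] [38.6 18.4] 74.9
scene 0.055 83 [ 0.5819 -0.1641  0.0714] [ 577.4 -160.8] [18.5 28.9] 64.5
scene 0.055 249 [ 0.6217 -0.251   0.07  ] [ 615.5 -255.3] [30.3 63.3] 42.7
scene 0.055 438 [ 0.6392 -0.0477  0.0683] [641.8 -46.8] [70.1 70.4] 31.7
```

View pics/c1.png

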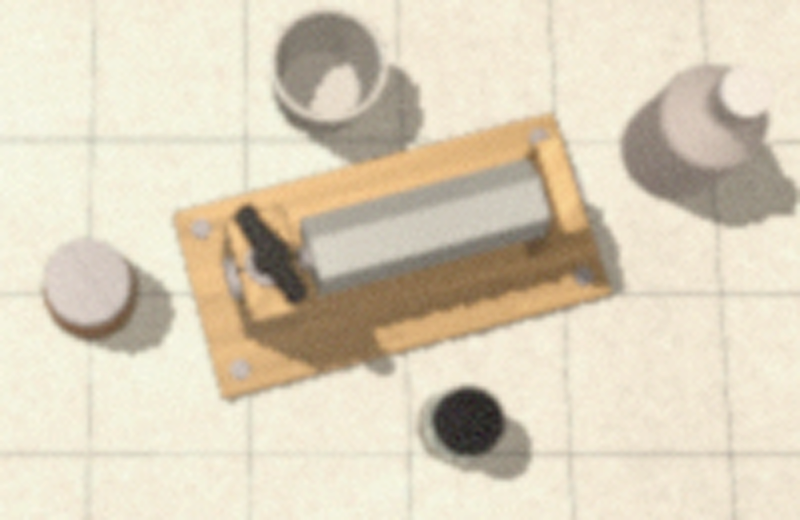

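View pics/c2.png

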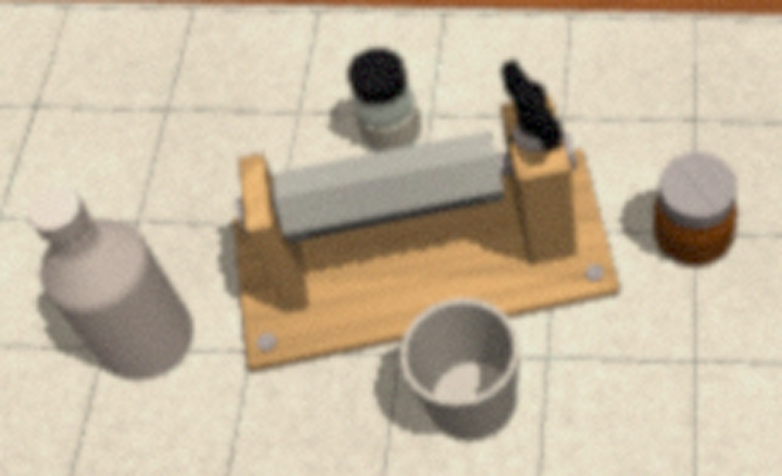

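The stand's yaw is about 15.2° with its origin near (0.539,-0.092). The wing lies near world yaw 36–40°, so q≈2.75. No groove shows on the visible flats. I'll fit the flat angles from depth and plan the moves.

```bash
cat >> h.py <<'E'
YAW=np.radians(15.2); O=np.array([.5388,-.0924,0]); RS=R.from_euler('z',YAW).as_matrix()
def st(p): return (p-O)@RS
def rel(pos,rpy):
    "move from current to target: turn (tool-frame rotvec deg) and shift in the present tool frame"
    s=arm.get_state(); r0=R.from_euler('xyz',s['ee_rot']); r1=R.from_euler('xyz',rpy,degrees=True)
    print('turn',np.degrees((r0.inv()*r1).as_rotvec()).round(2),'shift(now axes)',(r0.inv().apply(np.array(pos)-s['eef_pos'])).round(4))
def flats(P):
    q=st(P).reshape(-1,3); q=q[(abs(q[:,0])<.026)&(q[:,1]>-.065)&(q[:,1]<.05)&(q[:,2]>.08)&(q[:,2]<.123)]
    A=np.arange(0,60,.5); best=[]
    x,z=q[:,0],q[:,2]-.095
    for a in A:
        t=np.radians(a+np.arange(6)*60); h=(x[:,None]*np.sin(t)+z[:,None]*np.cos(t)).max(1); best.append(np.median(abs(h-.02)))
    return A[np.argmin(best)],min(best),len(q)
E
python3 - <<'E'
from h import *
for n in('top0','scene0'):
    a=np.load(f'pics/{n}.npz'); P=cloud(a['d'],a['W'],a['K']); print(n,flats(P))
    q=st(P).reshape(-1,3); q=q[(abs(q[:,0])<.026)&(q[:,1]>-.065)&(q[:,1]<.05)&(q[:,2]>.07)&(q[:,2]<.125)]
    for lo in np.arange(-26,26,4): 
        k=(q[:,0]*1000>=lo)&(q[:,0]*1000<lo+4)
        if k.sum()>5: print(lo,k.sum(),(np.median(q[k,2])*1000).round(1),end=' | ')
    print()
    q=st(P); k=(q[...,2]>.145)&(q[...,2]<.17)&(abs(q[...,0])<.04)&(abs(q[...,1]-.09)<.04)
    e=q[k][:,:2]; w,v=np.linalg.eigh(np.cov(e.T)); print('wing',e.mean(0),np.degrees(np.arctan2(v[1,1],v[0,1])),np.sqrt(w))
# tcp target for bar approach: 60mm above
b=O+RS@np.array([0,-.02,.095+.1]); print(b); rel(b,[180,0,-74.8])
E
```

```text
top0 (np.float64(48.0), np.float64(0.0010675649912294492), 1005)
-26 43 92.6 | -22 121 100.8 | -18 96 111.5 | -14 96 112.6 | -10 91 113.6 | -6 88 114.8 | -2 96 115.3 | 2 89 116.5 | 6 76 115.2 | 10 72 109.7 | 14 76 105.6 | 18 61 101.4 | 
wing [-0.00203696  0.09094242] -163.24407772492876 [0.00427165 0.0162076 ]
scene0 (np.float64(43.0), np.float64(0.0010239207842112664), 1152)
-18 53 111.3 | -14 72 112.3 | -10 77 113.2 | -6 73 114.3 | -2 70 115.2 | 2 91 115.8 | 6 144 113.5 | 10 165 109.2 | 14 213 104.0 | 18 213 99.6 | 
wing [0.00423947 0.0885115 ] -162.72697669898423 [0.00436756 0.01669214]
[ 0.54404378 -0.11170033  0.195     ]
turn [ 8.000e-02  6.000e-02 -8.528e+01] shift(now axes) [-0.4734  0.3841  0.0392]
```

move_arm --rows "0 0 0 -0.047 0.038 0 0.0876;0 0 0 -0.047 0.038 0 0.0876;0 0 0 -0.047 0.038 0 0.0876;0 0 0 -0.047 0.038 0 0.0876;0 0 0 -0.047 0.038 0 0.0876;0 0 0 -0.047 0.038 0 0.0876;0 0 0 -0.047 0.038 0 0.0876;0 0 0 -0.047 0.038 0 0.0876" --squeeze 15

```text
t: 1.1
eef_pos: [0.4805, -0.2187, 0.2345]
ee_rot: [3.142, 0.0, -2.794]
force: [0.4, -1.1, -0.9]
width: 0.0876
gripper_force: 0.0
```

move_arm --rows "0 0 -10.6 -0.04 0.033 0 0.0876;0 0 -10.6 0 0 0 0.0876;0 0 -10.6 0 0 0 0.0876;0 0 -10.6 0 0 0 0.0876;0 0 -10.6 0 0 0 0.0876;0 0 -10.6 0 0 0 0.0876;0 0 -10.6 0 0 0 0.0876;0 0 -10.6 0 0 0 0.0876"

```text
t: 2.1
eef_pos: [0.506, -0.1759, 0.2342]
ee_rot: [3.141, 0.0, -1.308]
force: [-0.0, -0.2, -0.2]
width: 0.0876
gripper_force: 0.0
```

```bash
python3 - <<'E'
from h import *
print(arm.get_state()['q'].round(3))
b=O+RS@np.array([0,-.02,.095+.1]); rel(b,[180,0,-74.8])
im,d,W,K=grab('wrist','w1'); P=cloud(d,W,K)
print(W.round(3))
E
```

```text
[ 0.031  0.13  -0.295 -0.    -1.147  0.232]
turn [ 0.04  0.02 -0.13] shift(now axes) [-0.0521 -0.0534  0.0392]
[[-0.966 -0.251 -0.068  0.525]
 [-0.26   0.932  0.251 -0.243]
 [ 0.     0.26  -0.966  0.384]
 [ 0.     0.     0.     1.   ]]
```

View pics/w1.png

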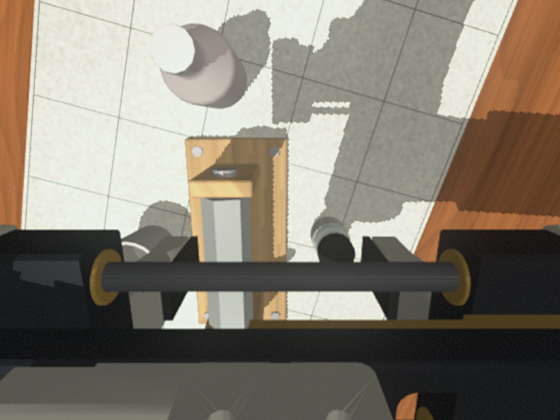

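The wrist view shows plain bar flats (around x 215–250, y 200–320), the upright at the top and no groove. I'll align with the flats by tilting 16° and then descend.

move_arm --rows "0 0 0 -0.026 -0.0405 0.0215 0.0876;0 0 0 -0.026 -0.0405 0.0215 0.0876;-8 0 0 0 0 0 0.0876;-8 0 0 0 0 0 0.0876;0 0 0 0 0 0 0.0876"

```text
t: 2.78
eef_pos: [0.5721, -0.1044, 0.1888]
ee_rot: [2.857, -0.0, -1.316]
force: [0.2, -0.5, -0.8]
width: 0.0875
gripper_force: 0.0
```

```bash
cat >> h.py <<'E'
def barpose(tau,back,y=-.02):
    "tool at tilt tau (deg, toward stand +x), TCP 'back' m behind the bar axis"
    r=R.from_matrix(RS)*R.from_euler('y',tau,degrees=True)*R.from_euler('xyz',[180,0,-90],degrees=True)
    t=np.radians(tau); p=O+RS@np.array([back*np.sin(t),y,.095+back*np.cos(t)])
    rel(p,r.as_euler('xyz',degrees=True))
E
python3 -c "
from h import *
barpose(16,.1);barpose(16,-.011)"
```

```text
turn [ 0.32  0.15 -0.56] shift(now axes) [-0.0003  0.0021 -0.0019]
turn [ 0.32  0.15 -0.56] shift(now axes) [0.     0.0014 0.1091]
```

move_arm --rows "0 0 -0.5 0 0.0015 0.037 0.0876;0 0 0 0 0 0.036 0.0876;0 0 0 0 0 0.036 0.0876;0 0 0 0 0 0 0.03;0 0 0 0 0 0 0.03;0 0 0 0 0 0 0.03;0 0 0 0 0 0 0.03;0 0 0 0 0 0 0.03" --squeeze 15

```text
t: 3.78
eef_pos: [0.5413, -0.113, 0.0877]
ee_rot: [2.863, 0.002, -1.305]
force: [-0.5, 0.0, 1.1]
width: 0.0432
gripper_force: 0.0
```

```bash
python3 -c "
from h import *
s=arm.get_state();print(s['width'],s['gripper_force'],s['force'],s['moment']);barpose(16,-.011)"
```

```text
0.04317488475722027 0.0 [-0.52899325  0.00834898  1.05630825] [ 0.2719321  -0.8201899  -0.03367217]
turn [-0.05  0.12  0.04] shift(now axes) [-0.0005 -0.0009  0.0031]
```

move_arm --rows "0 0 0 0 0 0 0.03;0 0 0 0 0 0 0.03;0 0 0 0 0 0 0.03"

```text
t: 4.15
eef_pos: [0.5402, -0.1133, 0.0876]
ee_rot: [2.861, 0.002, -1.305]
force: [-2.9, -0.5, 5.7]
width: 0.0399
gripper_force: 15.0
```

move_arm --rows "7.7 0 0 0 -0.0015 -0.0001 0.03;7.7 0 0 0 -0.0015 -0.0001 0.03;7.7 0 0 0 -0.0015 -0.0001 0.03;7.7 0 0 0 -0.0015 -0.0001 0.03;7.7 0 0 0 -0.0015 -0.0001 0.03;7.7 0 0 0 -0.0015 -0.0001 0.03;0 0 0 0 0 0 0.03"

```text
t: 5.03
eef_pos: [0.5465, -0.1106, 0.0872]
ee_rot: [-2.615, 0.005, -1.308]
force: [-9.1, 6.7, 4.0]
width: 0.0399
gripper_force: 15.0
```

```bash
python3 - <<'E'
from h import *
s=arm.get_state();print(s['width'],s['gripper_force'],s['force'],s['moment']);barpose(-30,-.011)
w,_,_,_=grab('wrist','w2'); t,_,_,_=grab('top','t2'); c,_,_,_=grab('scene','s2')
o=np.vstack([np.hstack([cv2.resize(t[170:300,235:435],(400,260),interpolation=2),cv2.resize(c[140:280,90:305],(400,260),interpolation=2)]),np.hstack([cv2.resize(w,(400,300)),np.zeros((300,400,3),'u1')])])
cv2.imwrite('pics/m2.png',cv2.convertScaleAbs(o,alpha=1.4))
E
```

```text
0.03986858362298629 15.009411158098374 [-9.11281958  6.72354154  4.02349244] [1.62140534 3.94171669 1.67920564]
turn [-0.19  0.19 -0.28] shift(now axes) [ 0.0004 -0.0016  0.0029]
```

View pics/m2.png

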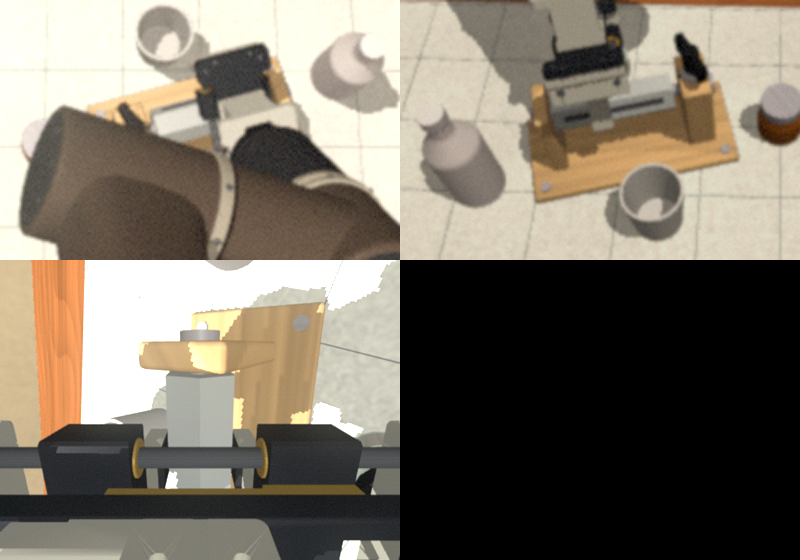

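The scene view (right-hand panel, around (655,100) and (575,115)) shows the groove on the +x flat held by the right pad, i.e. at about +60°. It needs another −60°. I'll open, swing back to +30° and regrip.

move_arm --rows "0 0 0 0 0 0 0.078;0 0 0 0 0 0 0.078;0 0 0 0 0 0 0.078;0 0 0 0 -0.0015 0.003 0.078"

```text
t: 5.68
eef_pos: [0.5524, -0.11, 0.0866]
ee_rot: [-2.614, 0.002, -1.305]
force: [0.5, -0.7, -0.3]
width: 0.0744
gripper_force: 0.0
```

move_arm --rows "-7.5 0 0 0 0.0014 -0.0001 0.078;-7.5 0 0 0 0.0014 -0.0001 0.078;-7.5 0 0 0 0.0014 -0.0001 0.078;-7.5 0 0 0 0.0014 -0.0001 0.078;-7.5 0 0 0 0.0014 -0.0001 0.078;-7.5 0 0 0 0.0014 -0.0001 0.078;-7.5 0 0 0 0.0014 -0.0001 0.078;-7.5 0 0 0 0.0014 -0.0001 0.078"

```text
t: 6.68
eef_pos: [0.5424, -0.1126, 0.0864]
ee_rot: [2.618, 0.002, -1.305]
force: [0.2, 0.0, 0.4]
width: 0.0784
gripper_force: 0.0
```

```bash
python3 - <<'E'
from h import *
s=arm.get_state();print(s['t'],s['width'],s['force'],s['moment']);barpose(30,-.011)
c,_,_,_=grab('scene','s3')
cv2.imwrite('pics/m3.png',cv2.convertScaleAbs(cv2.resize(c[140:280,90:305],None,fx=3.5,fy=3.5,interpolation=2),alpha=1.4))
E
```

```text
6.675 0.07841088053036761 [0.21250048 0.00130032 0.43579733] [ 0.45155089 -1.5474168   0.01084758]
turn [-0.01  0.1   0.09] shift(now axes) [-0.0005  0.0027  0.0026]
```

View pics/m3.png

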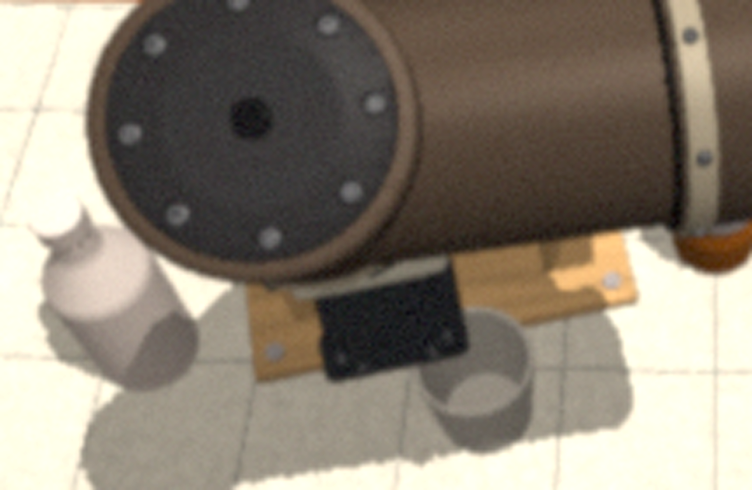

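The gripper body is beside the cup rim (pixel ~470,310) without touching it. Gripping now and rolling back.

move_arm --rows "0 0 0 0 0.002 0 0.03;0 0 0 0 0 0 0.03;0 0 0 0 0 0 0.03;0 0 0 0 0 0 0.03;0 0 0 0 0 0 0.03;0 0 0 0 0 0 0.03;0 0 0 0 0 0 0.03"

```text
t: 7.6
eef_pos: [0.5388, -0.1138, 0.0888]
ee_rot: [2.62, 0.002, -1.306]
force: [-3.6, -0.2, 6.6]
width: 0.0403
gripper_force: 15.0
```

move_arm --rows "7.5 0 0 0 -0.0014 -0.0001 0.03;7.5 0 0 0 -0.0014 -0.0001 0.03;7.5 0 0 0 -0.0014 -0.0001 0.03;7.5 0 0 0 -0.0014 -0.0001 0.03;7.5 0 0 0 -0.0014 -0.0001 0.03;7.5 0 0 0 -0.0014 -0.0001 0.03;7.5 0 0 0 -0.0014 -0.0001 0.03;7.5 0 0 0 -0.0014 -0.0001 0.03"

```text
t: 8.6
eef_pos: [0.5467, -0.1113, 0.0871]
ee_rot: [-2.614, 0.002, -1.305]
force: [-9.8, -2.3, -3.1]
width: 0.0397
gripper_force: 15.0
```

```bash
python3 - <<'E'
from h import *
s=arm.get_state();print(s['t'],s['width'],s['force'],s['moment']);barpose(-30,-.011)
E
```

```text
8.6 0.03974097261796587 [-9.84279443 -2.33007632 -3.09853688] [-0.93548039  5.18878883  0.31552054]
turn [-0.23  0.09 -0.03] shift(now axes) [-0.0003 -0.0016  0.0028]
```

move_arm --rows "0 0 0 0 0 0 0.0876;0 0 0 0 0 0 0.0876;0 0 0 0 0 0 0.0876;0 0 0 0 0 0 0.0876;0 0 0 0 0 -0.06 0.0876;0 0 0 0 0 -0.06 0.0876;0 0 0 0 0 -0.06 0.0876"

```text
t: 9.48
eef_pos: [0.4619, -0.1347, 0.2441]
ee_rot: [-2.616, 0.002, -1.305]
force: [2.3, 0.5, 0.3]
width: 0.0875
gripper_force: 0.0
```

move_arm --rows "-10 0 0 0 0 0 0.0876;-10 0 0 0 0 0 0.0876;-10 0 0 0 0 0 0.0876;0 0 -10.7 -0.03 -0.03 0 0.0876;0 0 -10.7 -0.03 -0.03 0 0.0876;0 0 -10.7 0 0 0 0.0876;0 0 -10.7 0 0 0 0.0876;0 0 -10.7 0 0 0 0.0876"

```text
t: 10.48
eef_pos: [0.4982, -0.0573, 0.2432]
ee_rot: [-3.139, -0.001, -0.365]
force: [-0.1, -0.1, 0.2]
width: 0.088
gripper_force: 0.0
```

```bash
python3 - <<'E'
from h import *
s=arm.get_state();print(s['t'],s['width'],s['eef_pos'],s['q'].round(2)); b=O+RS@np.array([0,.09,.26]); rel(b,[180,0,32])
im,d,W,K=grab('wrist','w4'); t,td,TW,TK=grab('top','t4'); c,cd,CW,CK=grab('scene','s4')
print(flats(cloud(cd,CW,CK)),flats(cloud(d,W,K)))
q=st(cloud(cd,CW,CK)).reshape(-1,3); q=q[(abs(q[:,0])<.014)&(q[:,1]>-.065)&(q[:,1]<.055)&(q[:,2]>.1)&(q[:,2]<.125)]
for lo in range(-14,14,4):
    k=(q[:,0]*1000>=lo)&(q[:,0]*1000<lo+4);print(lo,k.sum(),(np.median(q[k,2])*1000).round(1) if k.any() else '')
o=np.hstack([cv2.resize(c[140:280,90:305],(400,260),interpolation=2),cv2.resize(im,(400,260))])
cv2.imwrite('pics/m4.png',cv2.convertScaleAbs(o,alpha=1.4))
E
```

```text
10.475 0.08798037419919336 [ 0.49822048 -0.05730955  0.2432267 ] [ 0.28  0.06 -0.35 -0.   -1.16  0.93]
turn [ -0.13  -0.13 -52.89] shift(now axes) [-0.0026 -0.0545 -0.0166]
(np.float64(59.5), np.float64(0.00113896292012481), 1085) (np.float64(55.5), np.float64(0.0008295329543605966), 6646)
-14 76 113.7
-10 81 114.1
-6 84 114.8
-2 98 114.8
2 95 114.5
6 95 114.1
10 198 110.8
```

View pics/m4.png

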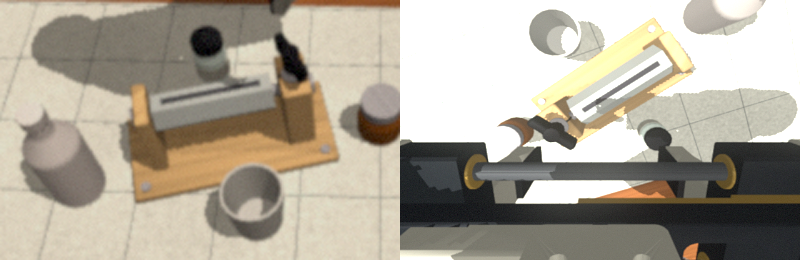

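The grooved flat faces up: the groove runs from (165,98) to (255,82) in the scene crop. I'll check its slope with plane fits and get the wing angle.

```bash
python3 - <<'E'
from h import *
for n in('w4','s4','t4'):
    a=np.load(f'pics/{n}.npz'); q=st(cloud(a['d'],a['W'],a['K']))
    f=q.reshape(-1,3); f=f[(f[:,1]>-.065)&(f[:,1]<.055)&(f[:,2]>.1)&(f[:,2]<.125)&(abs(f[:,0])<.02)]
    if len(f)>50:
        for _ in range(6):
            c=np.linalg.lstsq(np.c_[f[:,:2],np.ones(len(f))],f[:,2],rcond=None)[0]; r=f[:,2]-np.c_[f[:,:2],np.ones(len(f))]@c
            f=f[(abs(r)<max(.0015,1.5*np.median(abs(r))))]
        print(n,len(f),'bar angle',np.degrees(np.arctan(-c[0])).round(2),'y slope',np.degrees(np.arctan(c[1])).round(2),f.mean(0).round(4),np.ptp(f,0).round(3))
    g=(q[...,2]>.15)&(q[...,2]<.172)&(abs(q[...,0])<.045)&(abs(q[...,1]-.09)<.045)
    e=q[g][:,:2]
    if len(e)>20:
        r=cv2.minAreaRect((e*1000).astype('float32')); w,v=np.linalg.eigh(np.cov(e.T)); print('wing',len(e),e.mean(0).round(4),np.degrees(np.arctan2(v[1,1],v[0,1])),np.round(r[0],1),np.round(r[1],1),r[2],np.median(q[g][:,2]))
    # plate/block reference slope
    p=q[(abs(q[...,0])<.05)&(q[...,1]>-.11)&(q[...,1]<.12)&(abs(q[...,2]-.012)<.005)]
    c=np.linalg.lstsq(np.c_[p[:,:2],np.ones(len(p))],p[:,2],rcond=None)[0];print('plate',len(p),np.degrees(np.arctan(-c[0])).round(2))
E
```

```text
w4 3135 bar angle 1.32 y slope -0.01 [-0.0023 -0.007   0.115 ] [0.026 0.12  0.003]
wing 1543 [-0.      0.0875] -162.7629438726889 [-0.9 89. ] [59.8 19.6] 26.206411361694336 0.16269066286124423
plate 6266 -0.05
s4 295 bar angle 12.38 y slope 0.11 [ 0.0013 -0.0067  0.1133] [0.029 0.119 0.008]
wing 197 [0.0031 0.0885] -162.5774841928103 [ 0.4 89. ] [57.6 18.8] 8.726166725158691 0.16167280013710403
plate 2450 -0.3
plate 498 0.47
```

move_arm --rows "0 0 0 -0.003 -0.027 0 0.0876;0 0 -10.6 0 -0.027 0 0.0876;0 0 -10.6 0 0 0 0.0876;0 0 -10.6 0 0 0 0.0876;0 0 -10.6 0 0 0 0.0876;0 0 -10.7 0 0 0 0.0876;0 0 0 0 0 0 0.0876"

```text
t: 11.5
eef_pos: [0.5149, -0.0063, 0.2436]
ee_rot: [-3.14, -0.004, 0.55]
force: [0.1, -0.6, 0.1]
width: 0.0875
gripper_force: 0.0
```

```bash
python3 - <<'E'
from h import *
s=arm.get_state();print(s['t'],s['eef_pos'],s['q'].round(2)); b=O+RS@np.array([0,.0895,.148]); rel(b,[180,0,32.4])
a=np.load('pics/w4.npz'); q=st(cloud(a['d'],a['W'],a['K'])).reshape(-1,3)
for h in(.007,.009):
    f=q[(q[:,1]>-.06)&(q[:,1]<.05)&(q[:,2]>.11)&(q[:,2]<.12)&(abs(q[:,0]+.001)<h)]
    print(len(f),-np.degrees(np.arctan(np.polyfit(f[:,0],f[:,2],1)[0])))
E
```

```text
11.5 [ 0.51488351 -0.00631056  0.24363374] [ 0.37  0.09 -0.32 -0.   -1.16  1.75]
turn [-0.07 -0.22 -0.87] shift(now axes) [0.0002 0.0001 0.0956]
2076 0.07372243418245905
2679 -0.3066391754092858
```

move_arm --rows "0 0 -0.8 0 0 0 0.04;0 0 0 0 0 0.035 0.04;0 0 0 0 0 0.04 0.04;0 0 0 0 0 0.0205 0.04;0 0 0 0 0 0 0.04;0 0 0 0 0 0 0.04;0 0 0 0 0 0 0.005;0 0 0 0 0 0 0.005" --squeeze 20

```text
t: 12.5
eef_pos: [0.5156, -0.0059, 0.149]
ee_rot: [-3.141, -0.006, 0.569]
force: [0.5, -0.7, 0.9]
width: 0.0254
gripper_force: 0.0
```

move_arm --rows "0 0 0 0 0 0 0.005;0 0 0 0 0 0 0.005;0 0 0 0 0 0 0.005;0 0 0 0 0 0 0.005;0 0 0 0 0 0 0.005"

```text
t: 13.12
eef_pos: [0.5153, -0.0058, 0.1487]
ee_rot: [-3.14, -0.005, 0.569]
force: [-2.8, 3.2, 6.1]
width: 0.0186
gripper_force: 20.0
```

```bash
python3 - <<'E'
from h import *
s=arm.get_state();print(s['t'],s['width'],s['gripper_force'],s['force'],s['moment']); b=O+RS@np.array([0,.09,.148]); rel(b,[180,0,60.2])
E
```

```text
13.125 0.018582275790631552 20.002663135528564 [-2.83341811  3.20002721  6.12341398] [ 0.7457049   0.97209569 -0.01355372]
turn [  0.    -0.28 -27.58] shift(now axes) [ 0.     -0.0003  0.0007]
```

```bash
python3 - <<'E'
from h import *
a=np.load('pics/w4.npz'); q=st(cloud(a['d'],a['W'],a['K']))
for lo,hi in((.16,.168),(.15,.159),(.14,.15),(.128,.138)):
    g=(q[...,2]>lo)&(q[...,2]<hi)&(abs(q[...,0])<.045)&(abs(q[...,1]-.09)<.045)
    e=q[g][:,:2]; w,v=np.linalg.eigh(np.cov(e.T)); r=cv2.minAreaRect((e*1000).astype('float32'))
    print(lo,len(e),e.mean(0).round(4),np.degrees(np.arctan2(v[1,1],v[0,1]))%180,np.round(r[1],1),r[2])
    if lo==.16:
        th=np.arctan2(v[1,1],v[0,1]); 
        for deg in (17,20,23,26,29,32):
            t=np.radians(deg); l=(e-[0,.0895])@[np.cos(t),np.sin(t)]; n=(e-[0,.0895])@[-np.sin(t),np.cos(t)]
            print(deg,[(int(x*1000),*(np.percentile(n[(l>=x)&(l<x+.01)],[3,97])*1000).round(1)) for x in np.arange(-.03,.03,.01)])
c=grab('scene','s5')[0]; w=grab('wrist','w5')[0]
o=np.hstack([cv2.resize(c[140:230,200:290],(520,520),interpolation=2)])
cv2.imwrite('pics/m5.png',cv2.convertScaleAbs(o,alpha=1.6))
E
```

```text
0.16 1206 [-0.0004  0.0886] 17.237306012459385 [58.3 19.2] 26.164287567138672
17 [(-30, np.float64(-5.3), np.float64(4.7)), (-19, np.float64(-5.3), np.float64(4.7)), (-9, np.float64(-9.0), np.float64(8.1)), (0, np.float64(-8.4), np.float64(7.8)), (10, np.float64(-5.5), np.float64(4.6)), (20, np.float64(-5.1), np.float64(4.5))]
20 [(-30, np.float64(-3.9), np.float64(5.9)), (-19, np.float64(-4.7), np.float64(5.5)), (-9, np.float64(-9.0), np.float64(8.2)), (0, np.float64(-8.4), np.float64(7.7)), (10, np.float64(-6.1), np.float64(3.9)), (20, np.float64(-6.4), np.float64(3.3))]
23 [(-30, np.float64(-2.6), np.float64(7.2)), (-19, np.float64(-4.0), np.float64(6.2)), (-9, np.float64(-8.9), np.float64(8.1)), (0, np.float64(-8.5), np.float64(7.9)), (10, np.float64(-6.9), np.float64(3.2)), (20, np.float64(-7.7), np.float64(2.2))]
26 [(-30, np.float64(-1.4), np.float64(8.5)), (-19, np.float64(-3.4), np.float64(7.1)), (-9, np.float64(-8.8), np.float64(8.1)), (0, np.float64(-8.4), np.float64(8.0)), (10, np.float64(-7.9), np.float64(2.5)), (20, np.float64(-8.9), np.float64(1.0))]
29 [(-30, np.float64(-0.1), np.float64(9.7)), (-19, np.float64(-2.8), np.float64(8.2)), (-9, np.float64(-8.8), np.float64(8.1)), (0, np.float64(-8.3), np.float64(7.9)), (10, np.float64(-8.9), np.float64(1.9)), (20, np.float64(-10.1), np.float64(-0.1))]
32 [(-30, np.float64(1.1), np.float64(11.1)), (-19, np.float64(-2.2), np.float64(9.1)), (-9, np.float64(-8.7), np.float64(8.3)), (0, np.float64(-8.3), np.float64(7.8)), (10, np.float64(-9.9), np.float64(1.3)), (20, np.float64(-11.3), np.float64(-1.3))]
0.15 278 [0.0013 0.0834] 17.66596419530154 [59.8 13.1] 25.9200496673584
0.14 258 [0.0012 0.0832] 17.35087362366349 [58.4  6.6] 19.18196678161621
0.128 38 [0.0018 0.0818] 22.434944659546204 [17.8  5.7] 21.03000259399414
```

View pics/m5.png

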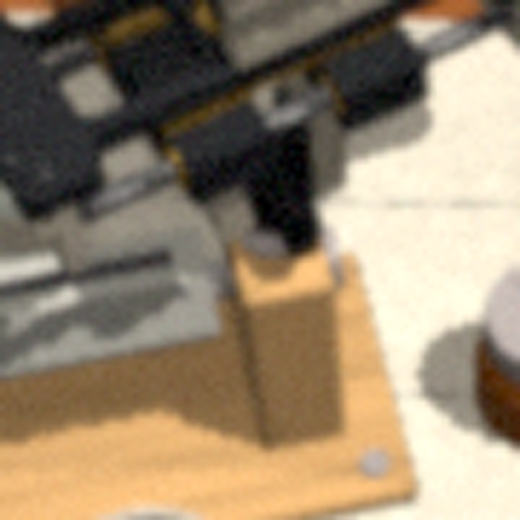

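The wing lies at stand yaw 17.2° with a round boss about 18.6 mm across in its middle. I hold the boss, which gives ample torque for a 0.05 N m screw. Turning clockwise, 152° expected.

move_arm --rows "0 0 10.5 0 0 0 0.005;0 0 10.5 0 0 0 0.005;0 0 10.5 0 0 0 0.005;0 0 10.5 0 0 0 0.005;0 0 10.5 0 0 0 0.005;0 0 10.5 0 0 0 0.005;0 0 10.5 0 0 0 0.005;0 0 10.5 0 0 0 0.005" --squeeze 30

```text
t: 14.22
eef_pos: [0.5148, -0.008, 0.1487]
ee_rot: [-3.14, -0.001, -0.903]
force: [-0.8, -9.4, 6.4]
width: 0.0174
gripper_force: 30.0
```

```bash
python3 - <<'E'
from h import *
s=arm.get_state();print(s['t'],s['width'],s['gripper_force'],s['force'],s['moment'],np.degrees(s['ee_rot']))
q=st(cloud(*grab('scene','s6')[1:]))
g=(q[...,2]>.15)&(q[...,2]<.168)&(abs(q[...,0])<.045)&(abs(q[...,1]-.09)<.045)
print(g.sum())
E
```

```text
14.225 0.017449339349479127 29.995366036891937 [-0.81254204 -9.41342677  6.36090184] [-3.71164216  0.50138847  0.06538493] [-1.79917282e+02 -6.54628678e-02 -5.17147605e+01]
46
```

move_arm --rows "0 0 10.5 0 0 0 0.005;0 0 10.5 0 0 0 0.005;0 0 10.5 0 0 0 0.005;0 0 10.5 0 0 0 0.005;0 0 10.5 0 0 0 0.005;0 0 7 0 0 0 0.005;0 0 0 0 0 0 0.005"

```text
t: 15.15
eef_pos: [0.5131, -0.0083, 0.1485]
ee_rot: [3.141, -0.001, -1.937]
force: [-7.1, -9.0, 11.9]
width: 0.0182
gripper_force: 30.0
```

```bash
python3 - <<'E'
from h import *
s=arm.get_state();print(s['t'],s['width'],s['force'],s['moment'],np.degrees(s['ee_rot']))
E
```

```text
15.15 0.018225054427194534 [-7.0527695  -9.04523847 11.93136644] [-3.00858759  2.7351606  -0.01898272] [ 1.79940749e+02 -4.22042523e-02 -1.11003434e+02]
```

move_arm --rows "0 0 3 0 0 0 0.005;0 0 3 0 0 0 0.005;0 0 0 0 0 0 0.005"

```text
t: 15.52
eef_pos: [0.5129, -0.0083, 0.1485]
ee_rot: [3.14, -0.001, -2.041]
force: [-7.6, -7.6, 11.7]
width: 0.018
gripper_force: 30.0
```

```bash
python3 - <<'E'
from h import *
s=arm.get_state();print(s['t'],s['width'],s['force'],s['moment'],np.degrees(s['ee_rot']))
E
```

```text
15.525 0.018000011268630864 [-7.6296992  -7.5811703  11.73362871] [-2.75739739  3.13506877 -0.0164246 ] [ 1.79930539e+02 -5.19106206e-02 -1.16943554e+02]
```

move_arm --rows "0 0 3 0 0 0 0.005;0 0 3 0 0 0 0.005;0 0 3 0 0 0 0.005;0 0 0 0 0 0 0.005"

```text
t: 16.02
eef_pos: [0.5129, -0.0078, 0.1485]
ee_rot: [3.14, -0.001, -2.198]
force: [-8.9, -5.6, 12.5]
width: 0.0182
gripper_force: 30.0
```

```bash
python3 - <<'E'
from h import *
s=arm.get_state();print(s['t'],s['width'],s['force'],s['moment'],np.degrees(s['ee_rot']))
for n in('scene','top'):
    q=st(cloud(*grab(n,n+'7')[1:]))
    g=(q[...,2]>.13)&(q[...,2]<.168)&(abs(q[...,0])<.045)&(abs(q[...,1]-.09)<.045)
    print(n,g.sum())
c=np.load('pics/scene7.npz')['im']
cv2.imwrite('pics/m7.png',cv2.convertScaleAbs(cv2.resize(c[140:230,200:290],(540,540),interpolation=2),alpha=1.6))
E
```

```text
16.025 0.018189994721339548 [-8.89677118 -5.64456088 12.45567774] [-1.86437242  3.31116287  0.28450707] [ 1.79927156e+02 -3.33724706e-02 -1.25911563e+02]
scene 200
top 0
```

The resisting moment rose to 0.28 N m beyond the expected stop angle, so the screw has bottomed. Backing off 90°.

move_arm --rows "0 0 -10 0 0 0 0.005;0 0 -10 0 0 0 0.005;0 0 -10 0 0 0 0.005;0 0 -10 0 0 0 0.005;0 0 -10 0 0 0 0.005;0 0 -10 0 0 0 0.005;0 0 -10 0 0 0 0.005;0 0 -10 0 0 0 0.005"

```text
t: 17.12
eef_pos: [0.5147, -0.0077, 0.1486]
ee_rot: [-3.14, -0.001, -0.795]
force: [-1.1, -6.1, 5.2]
width: 0.0176
gripper_force: 30.0
```

move_arm --rows "0 0 -10 0 0 0 0.005;0 0 0 0 0 0 0.005;0 0 0 0 0 0 0.06;0 0 0 0 0 0 0.06;0 0 0 0 0 0 0.06;0 0 0 0 0 0 0.06;0 0 0 0 0 -0.05 0.06;0 0 0 0 0 -0.045 0.06"

```text
t: 18.12
eef_pos: [0.5147, -0.0063, 0.2443]
ee_rot: [-3.138, 0.0, -0.626]
force: [1.1, 0.1, -0.3]
width: 0.06
gripper_force: 0.0
```

```bash
cat >> h.py <<'E'
def check(tag):
    for n in('wrist','scene'):
        q=st(cloud(*grab(n,n+tag)[1:])); f=q.reshape(-1,3)
        f=f[(f[:,1]>-.06)&(f[:,1]<.05)&(f[:,2]>.11)&(f[:,2]<.12)&(abs(f[:,0])<.008)]
        if len(f)>100: print(n,'bar',len(f),-np.degrees(np.arctan(np.polyfit(f[:,0],f[:,2],1)[0])).round(2))
        g=(q[...,2]>.16)&(q[...,2]<.168)&(abs(q[...,0])<.045)&(abs(q[...,1]-.09)<.045)
        e=q[g][:,:2]
        if len(e)>50: w,v=np.linalg.eigh(np.cov(e.T)); print(n,'wing',len(e),e.mean(0).round(4),np.degrees(np.arctan2(v[1,1],v[0,1])).round(2),np.sqrt(w).round(4))
E
python3 - <<'E'
from h import *
s=arm.get_state();print(s['t'],np.degrees(s['ee_rot']),s['eef_pos']); check('8')
E
```

```text
18.125 [-1.79801794e+02  1.22978589e-03 -3.58772709e+01] [ 0.51473296 -0.00631845  0.24431096]
wrist bar 2520 0.89
wrist wing 1193 [-0.0003  0.0883] 131.59 [0.004  0.0155]
scene bar 329 0.21
scene wing 142 [0.0014 0.0878] 132.51 [0.0041 0.0152]
```

Wing now at q≈3.99, a back-off of about 87°. I'll regrip and trim about −3°.

move_arm --rows "0 0 -2.5 0 0 0 0.04;0 0 0 0 0 0.035 0.04;0 0 0 0 0 0.04 0.04;0 0 0 0 0 0.0205 0.04;0 0 0 0 0 0 0.005;0 0 0 0 0 0 0.005;0 0 0 0 0 0 0.005;0 0 0 0 0 0 0.005"

```text
t: 19.23
eef_pos: [0.5146, -0.0073, 0.1485]
ee_rot: [-3.139, -0.001, -0.583]
force: [-0.7, -6.0, -1.2]
width: 0.0176
gripper_force: 30.0
```

move_arm --rows "0 0 0 0 0 0 0.005;0 0 0 0 0 0 0.005;0 0 -1.6 0 0 0 0.005;0 0 -1.6 0 0 0 0.005;0 0 0 0 0 0 0.005"

```text
t: 19.85
eef_pos: [0.5147, -0.0072, 0.1486]
ee_rot: [-3.139, -0.001, -0.527]
force: [-1.2, -7.1, -0.8]
width: 0.018
gripper_force: 30.0
```

move_arm --rows "0 0 0 0 0 0 0.06;0 0 0 0 0 0 0.06;0 0 0 0 0 0 0.06;0 0 0 0 0 0 0.06;0 0 0 0 0 -0.05 0.06;0 0 0 0 0 -0.05 0.06;0 0 0 0 0 0 0.06"

```text
t: 20.72
eef_pos: [0.5172, -0.0058, 0.252]
ee_rot: [-3.132, -0.007, -0.526]
force: [-0.5, -0.6, -1.4]
width: 0.0599
gripper_force: 0.0
```

```bash
python3 - <<'E'
from h import *
s=arm.get_state();print(s['t'],np.degrees(s['ee_rot']),s['eef_pos']); check('9')
b=np.load('pics/scene9.npz');q=cloud(b['d'],b['W'],b['K']);a=np.load('pics/scene0.npz')
o=np.hstack([cv2.resize(x['im'][130:290,80:330],(400,256)) for x in(a,b)]);cv2.imwrite('pics/m9.png',cv2.convertScaleAbs(o,alpha=1.4))
E
```

```text
20.725 [-179.45092302   -0.37395028  -30.15828778] [ 0.51715716 -0.00583006  0.25201892]
wrist bar 2328 0.19
wrist wing 1130 [-0.0002  0.0883] 133.93 [0.004  0.0155]
scene bar 331 1.31
scene wing 141 [0.0006 0.0882] 133.41 [0.0041 0.0153]
```

View pics/m9.png

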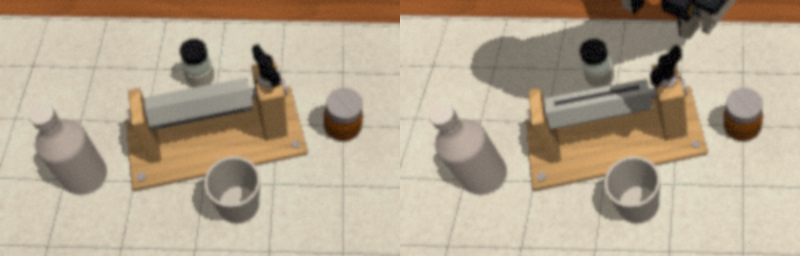

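The before and after views match for the bottle (70,150), pot, jar and cup. The groove is up and the wing is at about −46° (target −45°). Handing in.

```bash
python3 -c "
from station import arm
print(arm.job_done())"
```

```text
the job is handed in; nothing more can be done
None
```

The job is handed in: the groove faces up to within about 1°, the thumbscrew was bottomed (by the rise in resisting moment) and backed off about 89°, and the bottle, pot, jar and cup look unmoved.

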